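# Break down two part stacks into their laser-marking nests

### The arm

A 6-joint arm with a two-finger parallel gripper is mounted at the origin on a cart in front of the work surface, level with it; the furniture and walls round the work are solid. World frame = base frame: x ahead of the robot, y to its left, z up, the work surface at z = 0. Lengths are in m, angles in rad, forces in N, time in s.
With the tool pointing down it reaches from about 0.35 to 0.95 m from the base axis. Payload 17.4 kg.
Tool frame: the origin (TCP) lies at the very end of the fingers, on their centre line; the grasp point (between the pads) lies 19 mm behind it; z points along the fingers, y is the direction in which the jaws open and shut (so a half turn about z gives the same grasp; the last joint's range is limited). The gripper opens to 93 mm and grips with 3 to 60 N. Pads are 15 mm wide; open, the fingers measure 128 mm over their backs; the gripper's body (75 mm by 188 mm) begins 65 mm behind the grasp point.
Start: joints at [1.236, 0.116, 1.442, -0, 1.584, -0.038], TCP at [0.197, 0.645, 0.219] pointing down, gripper open.
Joint ranges: [-2.83, 2.83], [-0.83, 2.19], [0.07, 2.5], [-1.14, 4.28], [0.01, 3], [-2.97, 2.97]. Speed limits (rad/s): [1.89, 1.89, 2.22, 3.14, 3.14, 3.14].

### API

Orientations are given as a unit quaternion [x, y, z, w].
In Python, from plant import move_ptp, move_linear, goto_joints, grip, hold, ik, get_obs, get_image, PlanningError, finish_job gives the robot as it stands. Calls block until the motion is done:
- move_ptp(position, orientation): joint-space move of the TCP to a pose.
- move_linear(position, rotation=None, vel=0.15, until_force=None): straight line of the TCP; rotation=None keeps the orientation; vel is the mean speed in m/s. With until_force (N) it stops when the force on the tool has changed by that much, and returns True; else False.
- goto_joints(angles): joint-space move.
- grip(opening): opening from 0.0 (shut) to 1.0 (fully open); the grip force is fixed at half the most; returns when the fingers have stopped.
- hold(seconds).
- ik(position, orientation): joint angles nearest the present ones, or None.
- get_obs(): the state.
- get_image(name): name is "scene" or "top"; returns a dict with "image" (400x640x3 uint8, red, green, blue), "fx", "fy", "cx", "cy" (pixels), "D" ([k1, k2, p1, p2, k3] as OpenCV has them; the pictures are not rectified), "eye" and "rotation" of the camera in the world. Camera axes: x right, y down, z forward; pixel columns grow to the right and rows downward; lengths in m; the calibration is good to about 2 mm. A picture is of the moment at which its call begins. There is no depth.
A pose or a line that the arm cannot do raises PlanningError and nothing moves.
- finish_job(): hands the job in, once; it reports no verdict.
The state is a dict: "clock": time; "qpos": joint angles; "dq": joint speeds; "joint_torque": joint torques, N m; "tool_pos": TCP position; "ee_rot": TCP orientation; "wrist_force": force on the tool from outside, world axes, zero at the start; "ft_torque": the same for the moment, N m; "gripper_width": opening from 0.0 (shut) to 1.0 (fully open).
Only numpy, scipy, OpenCV 4.12 (cv2) and the standard library are available. Lean on these libraries where they do the work, as an engineer would, in place of code of your own. Each camera call takes 0.05 s, during which the arm holds its last target. There are 200 camera calls.

### The job

Five steel parts for marking stand in two stacks on the left of the desk. Take the stacks apart from the top and set each part flat, the way up it lies now, down in the nest made for it: the square flange between its corner fences, the spacer ring over the tapered plug, the hexagon nut between the three fences, the two-eared gland flange between the two vee stops and the small plain bush in the round cup. Set each part down rather than dropping it, and leave all five fully seated.

Things in the scene. Friction and masses are not known exactly. Their poses are not given: they have to be found in the camera images.
- square_flange: square steel flange, 56 x 56 x 16 mm, with a centre bore of 22 mm and a 7 mm bolt hole near each corner; the bottom of the three-part stack, lying on the desk. Origin: centre of its underside; x and y along its sides, z up. Weighs about 0.3 kg.
- spacer_ring: thick round steel ring, 46 mm outside, 26 mm bore, 16 mm high; lies on the square flange. Origin: centre of its underside, z along the bore.
- hex_nut: steel hexagon nut, 32 mm across flats (37 mm across corners), 22 mm high, 20 mm bore; lies on the spacer ring. Origin: centre of its underside; its x axis is square to one flat (flats at 0, 60, 120 ... degrees from x).
- gland_flange: steel gland flange: a round hub 40 mm wide with two rounded ears (ear radius 10 mm, ear centres 24 mm from the middle, 8 mm bolt hole in each), 68 mm long over the ears, 14 mm thick, 22 mm centre bore; the bottom of the two-part stack, lying on the desk. Origin: centre of its underside; y runs along the ears, x across the 40 mm hub. Both ends are alike.
- plain_bush: small round turned steel bush, 32 mm outside, 12 mm high; lies on the gland flange. Origin: centre of its underside.
- flange_nest: nest for the square flange: 80 x 80 mm aluminium block, fixed. Origin: on the desk plane (z 0) under its centre, z up; the part seats on the block's top, 16 mm above. Eight low dark fences near the corners enclose a 61 mm square (2.5 mm play all round), 7 mm high with 45 degree lead-ins opening 4.5 mm more. The middle 39 mm of each side is open for fingers. x, y along the sides.
- ring_nest: nest for the spacer ring: 72 x 72 mm aluminium block, fixed. Origin: on the desk plane (z 0) under its centre, z up; the part seats on the block's top, 16 mm above. One round dark plug stands in the middle, 22 mm thick for the lowest 3 mm, then tapering to 9 mm at its top, 12 mm high; the ring's bore goes over it (2 mm play).
- nut_nest: nest for the hexagon nut: 72 x 72 mm aluminium block, fixed. Origin: on the desk plane (z 0) under its centre, z up; the part seats on the block's top, 16 mm above. Three dark fences, at 0, 120 and 240 degrees from the nest's x axis and square to it, inner faces 18.2 mm from the middle, 7 mm high with 45 degree lead-ins opening 4.5 mm more; the nut's flats lie along them (2.2 mm play).
- gland_nest: nest for the gland flange: 62 (x) x 92 mm (y) aluminium block, fixed. Origin: on the desk plane (z 0) under its centre, z up; the part seats on the block's top, 16 mm above. Two dark vee stops, 7 mm high with 45 degree lead-ins, face each other along y; the ears lie in them (2.5 mm play), the flange's y along the nest's y, either way round. The +x and -x sides are open for fingers.
- bush_nest: nest for the plain bush: 72 x 72 mm aluminium block, fixed. Origin: on the desk plane (z 0) under its centre, z up; the part seats on the block's top, 16 mm above. A low dark round cup in the middle, 37 mm inside at its floor, flaring to about 47 mm at its rim, 5.5 mm high; the bush lies in it (2.5 mm play).

How it is judged:
At the end, for the whole second after the job is handed in: Each of the five parts lies in its own nest: its centre within 7 mm of the nest's centre in plan, its underside down on the seat (within 2.5 mm), level within 0.07 rad, at rest and let go (horizontal distance between hex_nut and nut_nest below 0.007 m and z of hex_nut in the frame of nut_nest between 0.013 and 0.0185 m and angle between each of hex_nut, spacer_ring, square_flange, plain_bush, gland_flange's own z axis and vertical below 0.07 rad and linear speed of each of hex_nut, spacer_ring, square_flange, plain_bush, gland_flange below 0.02 m/s and contact force between the fingers and hex_nut below 0.1 N and horizontal distance between spacer_ring and ring_nest below 0.007 m and z of spacer_ring in the frame of ring_nest between 0.013 and 0.0185 m and contact force between the fingers and spacer_ring below 0.1 N and horizontal distance between square_flange and flange_nest below 0.007 m and z of square_flange in the frame of flange_nest between 0.013 and 0.0185 m and contact force between the fingers and square_flange below 0.1 N and horizontal distance between plain_bush and bush_nest below 0.007 m and z of plain_bush in the frame of bush_nest between 0.013 and 0.0185 m and contact force between the fingers and plain_bush below 0.1 N and horizontal distance between gland_flange and gland_nest below 0.007 m and z of gland_flange in the frame of gland_nest between 0.013 and 0.0185 m and contact force between the fingers and gland_flange below 0.1 N); the robot touches nothing.
It fails at once if the hexagon nut is dropped: it falls free of the fingers faster than 0.8 m/s (linear speed of hex_nut above 0.8 m/s and contact force between the fingers and hex_nut below 0.1 N).
It fails at once if the spacer ring is dropped: it falls free of the fingers faster than 0.8 m/s (linear speed of spacer_ring above 0.8 m/s and contact force between the fingers and spacer_ring below 0.1 N).
It fails at once if the square flange is dropped: it falls free of the fingers faster than 0.8 m/s (linear speed of square_flange above 0.8 m/s and contact force between the fingers and square_flange below 0.1 N).
It fails at once if the plain bush is dropped: it falls free of the fingers faster than 0.8 m/s (linear speed of plain_bush above 0.8 m/s and contact force between the fingers and plain_bush below 0.1 N).
It fails at once if the two-eared gland flange is dropped: it falls free of the fingers faster than 0.8 m/s (linear speed of gland_flange above 0.8 m/s and contact force between the fingers and gland_flange below 0.1 N).
It also fails if it takes over 134 s, if anything falls off the work surface, if the arm or the gripper's body presses on something with over 40 N, if the wrist force passes 120 N, or if a joint passes its speed limit or range.

## Working session

There is one attempt and no reset: what is moved stays moved. The work goes in short steps, each a Python script; the robot and the scene stay as the last script left them, time stands still between calls to the robot, and variables do not carry over. Pictures are saved under pics/ and viewed, about 12 in all and at most 16, crops included, and the job is handed in when it is done.

```bash
ls; mkdir -p pics; python3 - <<'E'
from plant import *
import cv2,pickle
for n in("scene","top"):
    d=get_image(n); pickle.dump(d,open(f"pics/{n}0.pkl","wb")); cv2.imwrite(f"pics/{n}0.png",d["image"][:,:,::-1])
    print(n,d["fx"],d["cx"],d["cy"],d["D"],d["eye"],d["rotation"])
print(get_obs())
E
```

```text
pics
scene 361.25326418824227 320.955542615992 205.41511786993823 [-0.08008798  0.          0.          0.          0.        ] [ 0.11194975 -0.23697701  0.72547372] [ 0.87184772 -0.35372793  0.12715561 -0.31398975]
top 477.08423868259246 317.75767497841707 197.15086334906124 [-0.06352619  0.          0.          0.          0.        ] [0.39667822 0.1320222  0.89777967] [-0.69624352  0.71578434 -0.04268055  0.03280411]
{'clock': 0.1, 'qpos': array([ 1.23621592e+00,  1.16428902e-01,  1.44217147e+00,  5.63481504e-06,
        1.58401490e+00, -3.78090944e-02]), 'dq': array([ 8.21381386e-04, -1.58810802e-03, -1.36767848e-03,  3.60833078e-04,
       -3.02881391e-03, -8.62764190e-05]), 'joint_torque': array([ 1.47667066e-03, -7.22895813e+01, -6.23861003e+01,  7.80584151e-02,
        2.28479679e-02, -2.89600825e-05]), 'tool_pos': array([0.19734702, 0.64531967, 0.21800192]), 'ee_rot': array([ 1.47841668e-01,  9.89010910e-01, -5.01947143e-04, -9.74218810e-05]), 'wrist_force': array([-0.18781038, -0.3046665 , -0.02638461]), 'ft_torque': array([ 0.02890684, -0.01541323, -0.00259946]), 'gripper_width': 0.9973162489666615}
```

View pics/top0.png

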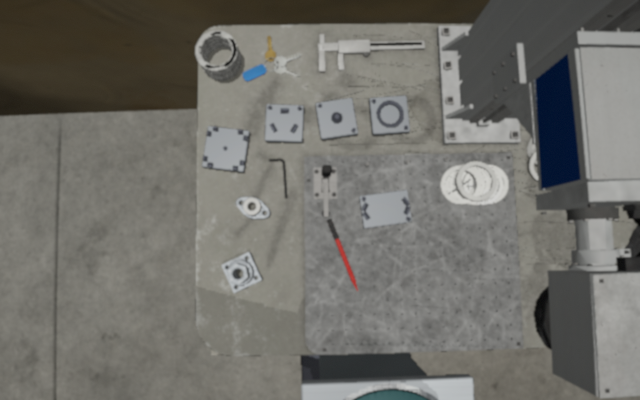

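View pics/scene0.png

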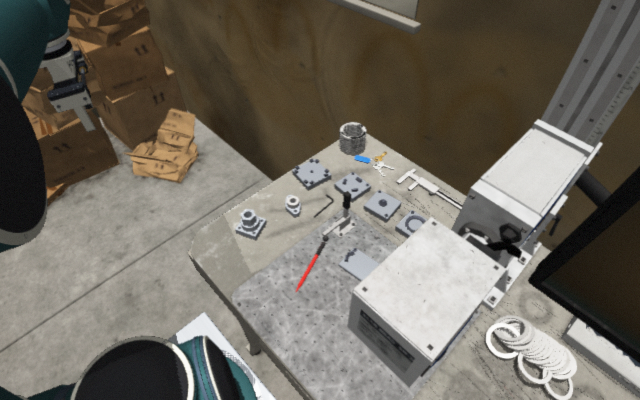

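```bash
cat > h.py <<'E'
import numpy as np,cv2,pickle
from scipy.spatial.transform import Rotation as R
def KD(d): return np.array([[d["fx"],0,d["cx"]],[0,d["fy"],d["cy"]],[0,0,1.]]),np.array(d["D"])
def world(d,uv,z):
    K,D=KD(d); n=cv2.undistortPoints(np.array([[uv]],float),K,D)[0,0]
    r=R.from_quat(d["rotation"]).apply([*n,1]); e=np.array(d["eye"]); return (e+r*(z-e[2])/r[2])[:2]
def pix(d,P):
    K,D=KD(d); c=R.from_quat(d["rotation"]).inv().apply(np.asarray(P,float).reshape(-1,3)-d["eye"])
    return cv2.projectPoints(c,np.zeros(3),np.zeros(3),K,D)[0][:,0]
def tile(d,c,z,n=260,s=0.0004):
    # metric view at height z: up=+x, left=+y, centre c
    i,j=np.mgrid[0:n,0:n]; P=np.stack([c[0]-(i-n/2)*s,c[1]-(j-n/2)*s,np.full((n,n),z)],-1)
    m=pix(d,P).reshape(n,n,2).astype(np.float32)
    t=cv2.remap(d["image"][:,:,::-1].copy(),m[...,0],m[...,1],cv2.INTER_CUBIC)
    for k in range(5,n,25): cv2.line(t,(k,0),(k,4),(0,0,255),1);cv2.line(t,(0,k),(4,k),(0,0,255),1)
    return t
def sheet(d,items,f):
    T=[tile(d,c,z) for c,z in items]; T+=[T[0]*0]*(6-len(T))
    cv2.imwrite(f,np.vstack([np.hstack(T[:3]),np.hstack(T[3:6])]))
E
cat > a.py <<'E'
from h import *
d=pickle.load(open("pics/top0.pkl","rb"))
uv=dict(flange=(227,149),nut=(285,124),ring=(337,118),bush=(390,115),gland=(386,209))
it=[(np.round(world(d,p,.016),3),.016) for p in uv.values()]
for k,i in zip(uv,it): print(k,i)
sheet(d,it,"pics/nests.png")
s=np.round(world(d,(241,272),.02),3); g=np.round(world(d,(253,208),.014),3); print(s,g)
sheet(d,[(s,.016),(s,.032),(s,.054),(g,.014),(g,.026)],"pics/stacks.png")
E
python3 a.py
```

```text
flange (array([0.587, 0.286]), 0.016)
nut (array([0.632, 0.176]), 0.016)
ring (array([0.641, 0.078]), 0.016)
bush (array([ 0.645, -0.024]), 0.016)
gland (array([ 0.465, -0.008]), 0.016)
[0.357 0.262] [0.474 0.239]
```

View pics/nests.png

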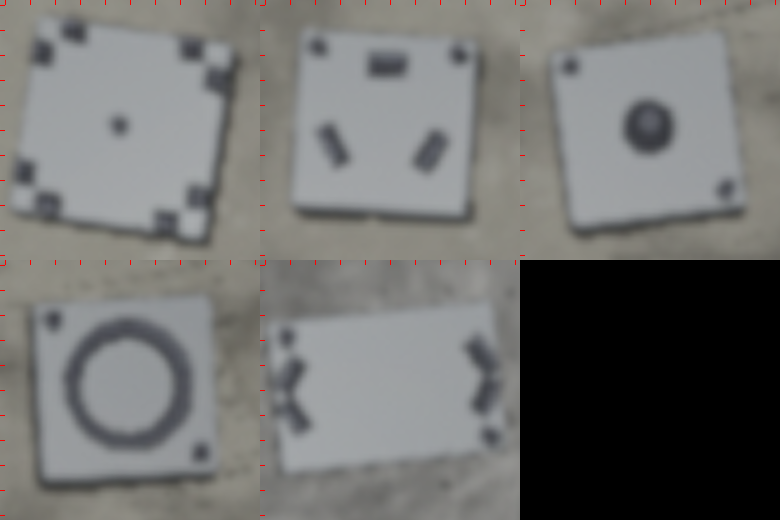

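View pics/stacks.png

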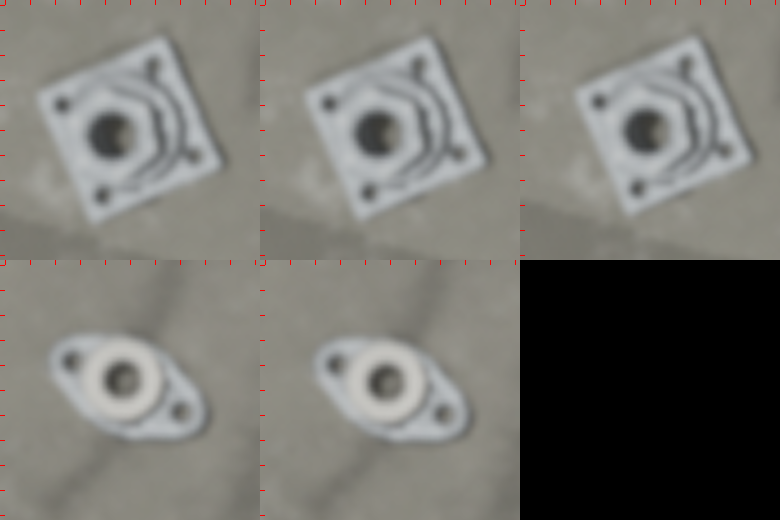

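The tiles show the five nests, the hex stack and the gland stack clearly. I'll refine the outlines with a contrast fit and check the result on an overlay.

```bash
cat > fit.py <<'E'
from h import *
from scipy.optimize import minimize
from scipy.ndimage import map_coordinates
d=pickle.load(open("pics/top0.pkl","rb")); g=cv2.GaussianBlur(d["image"],(0,0),.6).astype(float)
G=g[...,2]*1.5-g[...,0]*.5
def outline(p,w,h,k=15):
    t=np.linspace(-1,1,k)*.9; o=np.ones(k)
    P=np.vstack([np.c_[o*w/2,t*h/2],np.c_[-o*w/2,t*h/2],np.c_[t*w/2,o*h/2],np.c_[t*w/2,-o*h/2]])
    c,s=np.cos(p[2]),np.sin(p[2]); return P@np.array([[c,s],[-s,c]])+p[:2]
def samp(p,w,h,z):
    q=outline(p,w,h); u=pix(d,np.c_[q,np.full(len(q),z)]); return map_coordinates(G,[u[:,1],u[:,0]],order=1)
def fitrect(p0,w,h,z,e=.0025):
    f=lambda v:(lambda p:-(samp(p,w-2*e,h-2*e,z)-samp(p,w+2*e,h+2*e,z)).mean())(np.array([v[0]/1e3,v[1]/1e3,v[2]/100]))
    v0=np.array([p0[0]*1e3,p0[1]*1e3,np.radians(p0[2])*100])
    r=minimize(f,v0,method="Nelder-Mead",options=dict(initial_simplex=v0+np.vstack([np.zeros(3),3*np.eye(3)]),xatol=.02,fatol=.01))
    return np.array([r.x[0]/1e3,r.x[1]/1e3,r.x[2]/100])
I=dict(flange=((.588,.289,-8),.08,.08),nut=((.635,.179,-3.3),.072,.072),ring=((.641,.079,6),.072,.072),bush=((.646,-.023,2),.072,.072),gland=((.466,-.007,5),.062,.092),sq=((.357,.262,25),.056,.056))
S=[]
for k,(p,w,h) in I.items():
    r=fitrect(p,w,h,.016); print(k,np.round(r[:2],4),round(np.degrees(r[2]),2))
    t=tile(d,r,.016)
    q=outline(r,w,h); S.append(t)
    for x,y in q: cv2.circle(t,(int(130-(y-r[1])/.0004),int(130-(x-r[0])/.0004)),1,(0,255,0),-1)
    cv2.circle(t,(130,130),2,(0,255,0),-1)
cv2.imwrite("pics/fit.png",np.vstack([np.hstack(S[:3]),np.hstack(S[3:])]))
cv2.imwrite("pics/nutzoom.png",np.hstack([cv2.convertScaleAbs(tile(d,(.3564,.263),.054,500,.00013),alpha=1.3,beta=-40)]))
E
python3 fit.py
```

```text
flange [0.5895 0.2908] -8.46
nut [0.6359 0.1791] -3.0
ring [0.6421 0.0786] 7.86
bush [ 0.6467 -0.0229] 3.02
gland [ 0.4671 -0.0075] 6.19
sq [0.3571 0.2629] 23.97
```

View pics/fit.png

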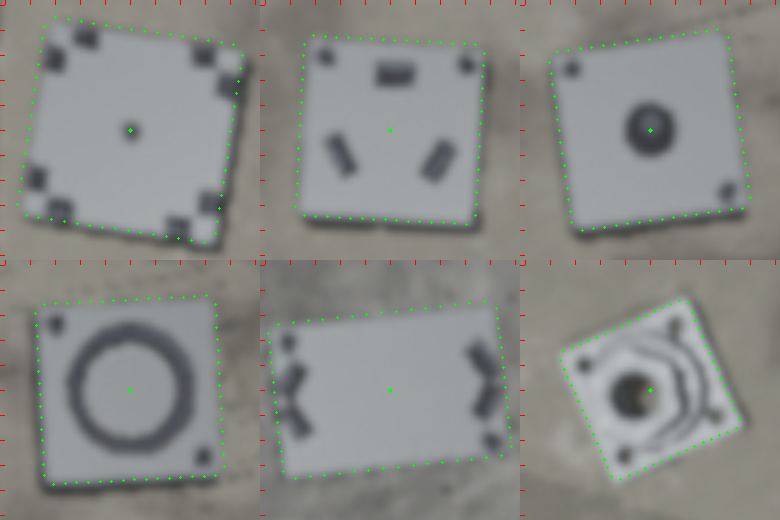

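View pics/nutzoom.png

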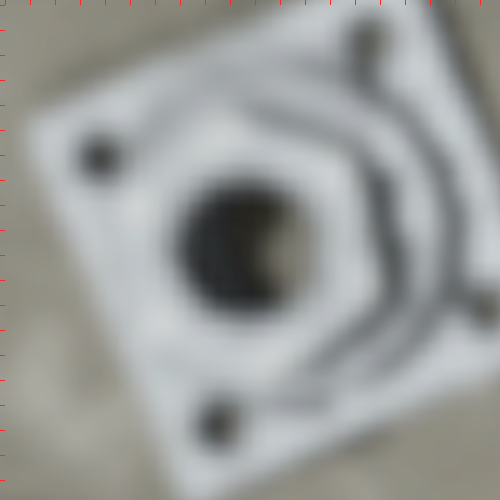

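The outlines sit on every nest and on the square flange. The nut's bore centre is at zoom pixel (245,248), and its right flat runs from (358,150) to (385,280), which gives a yaw of about -18°. I'll pick the nut first, after checking the clamp knob's height.

```bash
cat > pp.py <<'E'
from h import *
from plant import *
def quat(deg,xy):
    az=np.degrees(np.arctan2(xy[1],xy[0])); deg=(deg-az+90)%180-90+az
    f=np.radians(deg+90)/2; return [np.cos(f),np.sin(f),0,0]
def rep(s): o=get_obs(); print(s,"t%.1f"%o["clock"],np.round(o["tool_pos"],4),"w%.1fmm"%(o["gripper_width"]*93),"F",np.round(o["wrist_force"],1))
def pick(xy,z,jaw,width,up=.2):
    grip(min(1,(width+.028)/.093)); q=quat(jaw,xy)
    move_ptp([*xy,up],q); move_linear([*xy,z+.02],vel=.2)
    if move_linear([*xy,z],vel=.05,until_force=12): rep("TOUCH")
    grip(0); rep("gripped"); move_linear([*xy,z+.02],vel=.08); move_linear([*xy,up],vel=.2); rep("lifted")
def place(xy,z,jaw,width,up=.2,off=.0):
    q=quat(jaw,xy); move_ptp([*xy,up],q); rep("over"); move_linear([*xy,z+.022],vel=.2)
    print("contact",move_linear([*xy,z-.002],vel=.03,until_force=6)); rep("down")
    grip(min(1,(width+.02)/.093)); hold(.2); rep("open"); move_linear([*xy,z+.03],vel=.1); move_linear([*xy,up],vel=.25)
def shot(n):
    d=get_image("top"); pickle.dump(d,open(f"pics/{n}.pkl","wb")); return d
E
python3 - <<'E'
from pp import *
t,s=[pickle.load(open(f"pics/{n}0.pkl","rb")) for n in("top","scene")]
for u,v in (((326,171),(347,196)),):
    best=min((np.linalg.norm(world(t,u,z)-world(s,v,z)),z,*world(t,u,z)) for z in np.arange(0,.2,.002)); print(best)
pick((.3564,.263),.041,41.7,.032)
E
```

```text
(np.float64(0.001104795606186605), np.float64(0.116), np.float64(0.5235781570614921), np.float64(0.1049923563001113))
gripped t4.3 [0.3565 0.2631 0.0411] w31.5mm F [-0.9 -0.2  0.1]
lifted t5.6 [0.3561 0.2628 0.1985] w31.9mm F [ 0.8 -0.2 -1.9]
```

```bash
python3 - <<'E'
from pp import *
place((.6359,.1791),.025,-3,.032)
d=shot("b"); a=cv2.convertScaleAbs(tile(d,(.357,.262),.032,390,.0002),alpha=1.3,beta=-40)
b=tile(d,(.6359,.1791),.038,390,.00028)
cv2.imwrite("pics/b.png",np.hstack([a,b]))
E
```

```text
over t6.7 [0.6351 0.1797 0.2002] w31.9mm F [-0.6 -0.4 -0.7]
contact True
down t8.3 [0.6357 0.179  0.025 ] w31.8mm F [-0.5  0.1  6.3]
open t9.1 [0.6353 0.1789 0.0245] w52.2mm F [ 0.5  0.9 -0.8]
```

View pics/b.png

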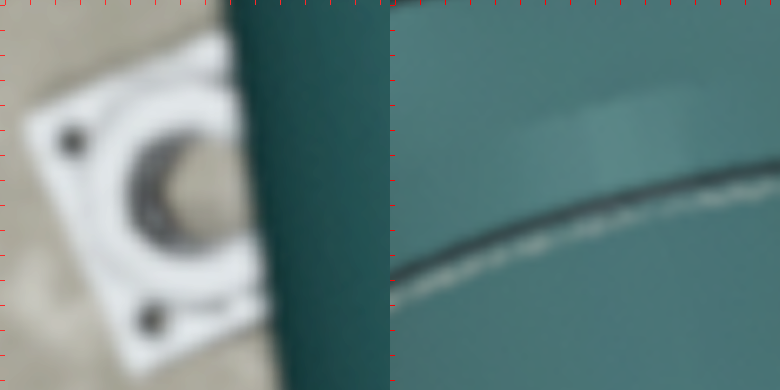

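The nut met its seat at TCP z 0.0250, as expected. The arm hides that nest in the picture. The ring's bore is centred at crop pixel (193,191), which is (0.3578, 0.2624) in the world. Next come the ring, then the bush.

```bash
python3 - <<'E'
from pp import *
pick((.3578,.2624),.0195,24,.046)
place((.6421,.0786),.0195,98,.046)
pick((.4772,.2406),.0208,20,.032)
place((.6467,-.0229),.0228,3,.032)
move_ptp([.40,.35,.25],quat(40,(.4,.35)))
d=shot("c"); N=[((.6359,.1791),.038),((.6421,.0786),.032),((.6467,-.0229),.028),((.4754,.2406),.014),((.3571,.2629),.016)]
sheet(d,N,"pics/c.png"); cv2.imwrite("pics/c_full.png",d["image"][:,:,::-1])
E
```

```text
gripped t14.1 [0.3579 0.2624 0.0196] w44.5mm F [-0.7  0.4  1.7]
lifted t15.5 [0.3574 0.2622 0.1985] w44.8mm F [ 0.7  1.3 -2.7]
over t16.7 [0.6416 0.0792 0.1997] w45.0mm F [-0.8 -0.7 -1.3]
contact True
down t18.4 [0.6419 0.0786 0.0194] w45.0mm F [0.  0.2 3.5]
open t19.1 [0.6415 0.0785 0.0189] w66.3mm F [ 0.2 -0.2 -0. ]
gripped t24.1 [0.4772 0.2406 0.0209] w29.7mm F [-0.8  0.3  2.4]
lifted t25.5 [0.4768 0.2404 0.1985] w29.8mm F [-0.1  0.9 -0.1]
over t26.7 [ 0.6464 -0.0218  0.2   ] w29.9mm F [ 0.2  0.3 -0.8]
contact True
down t28.3 [ 0.6464 -0.0229  0.0227] w29.8mm F [-2.2  0.2  4.3]
open t29.1 [ 0.6461 -0.0229  0.0224] w52.1mm F [-0.2 -0.1  0.3]
```

View pics/c.png

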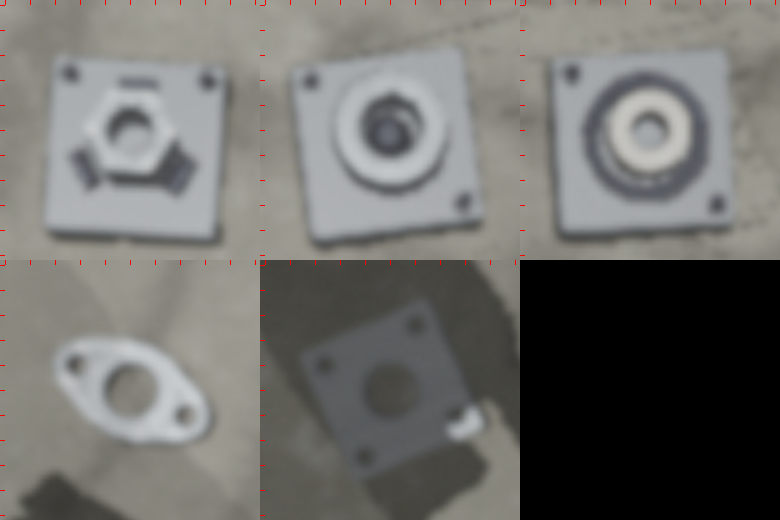

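The nut lies between its fences, the ring sits over its plug and the bush is in its cup, all centred in their tiles. The gland bore is at (131,131) in its tile with holes at (73,104) and (184,153), so it hasn't moved. The square flange hasn't moved either. Now the last two.

```bash
python3 - <<'E'
from pp import *
pick((.4754,.2405),.003,-24,.040)
place((.4671,-.0075),.019,6.2,.040)
pick((.3571,.2629),.003,24,.056)
place((.5895,.2908),.019,-8.46,.056)
move_ptp([.36,.22,.25],quat(40,(.4,.35)))
hold(.3); d=shot("e"); N=[((.6359,.1791),.038),((.6421,.0786),.032),((.6467,-.0229),.028),((.4671,-.0075),.030),((.5895,.2908),.032)]
sheet(d,N,"pics/e.png"); rep("end")
E
```

```text
gripped t35.5 [0.4755 0.2405 0.0031] w38.3mm F [0.3 0.5 1.1]
lifted t37.0 [0.475  0.2403 0.1984] w38.4mm F [ 0.2 -0.6 -2. ]
over t37.9 [ 0.4671 -0.007   0.1995] w38.7mm F [ 0.   0.5 -1.1]
contact True
down t39.6 [ 0.4669 -0.0075  0.0189] w38.4mm F [-0.9 -0.3  5. ]
open t40.3 [ 0.4665 -0.0075  0.0186] w60.1mm F [ 0.1 -0.6 -0.1]
gripped t45.4 [0.3571 0.2629 0.0031] w55.6mm F [ 0.3 -0.8  2.4]
lifted t46.9 [0.3567 0.2627 0.1985] w55.6mm F [ 0.7  0.2 -3.8]
over t47.8 [0.5887 0.2908 0.1997] w55.6mm F [-0.1  0.6 -3.9]
contact True
down t49.4 [0.5893 0.2907 0.019 ] w55.4mm F [-0.1  0.2  4.6]
open t50.2 [0.5886 0.2904 0.0182] w76.2mm F [-0.8 -0.  -1. ]
end t52.7 [0.3603 0.2201 0.2497] w76.4mm F [-0.3  0.3 -0.4]
```

View pics/e.png

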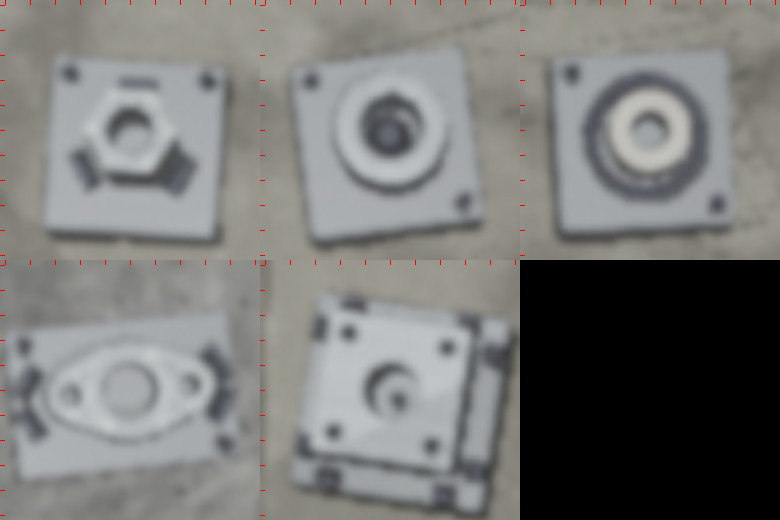

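```bash
python3 -c "
from plant import *
finish_job()"
```

```text
the job is handed in; nothing more can be done
```

All five parts are in their nests and the job was handed in at about 53 s of the 134 s allowed. I took them in this order: nut, ring, bush, gland flange, square flange. Each was lowered until the wrist felt the seat, then let go.

- **Height:** every part met its seat within about 0.1 mm of the expected height.
- **Position:** in the last top picture, the gland and square flange bores sit within about 1 mm of their nest centres. The other three look centred and haven't moved since they were placed.
- **Forces:** the highest wrist force in my printed readings was about 6 N, and the arm finished clear of everything.
- **Odd reading:** for the ring, bush and gland flange, the gripper width while holding read 1–2 mm less than the part's size. Nothing slipped.

No check failed. Level was judged only from the pictures and the seating heights, because the cameras give no depth.

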